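Clamp a sample bottle on the bench shaker

ROBOT

A 6-joint arm with a two-finger parallel gripper is mounted at the origin on the work surface. World frame = base frame: x ahead of the robot, y to its left, z up, the work surface at z = 0. Lengths are in mm, angles in degrees, forces in N, time in s.
With the tool pointing down it reaches from about 350 to 850 mm from the base axis. Payload 8.1 kg.
Tool frame: the origin (TCP) lies at the very end of the fingers, on their centre line; the grasp point (between the pads) lies r.tcp_to_grasp behind it (r.tcp_to_grasp is the distance from the TCP to the grasp point, in mm); z points along the fingers, y is the line along which they close (so a half turn about z gives the same grasp; the last joint's range is limited). The gripper opens to 85 mm and grips with 20 to 120 N. Pads are 22 mm wide; open, the fingers measure 114 mm over their backs; the gripper's body (76 mm by 85 mm) begins 54 mm behind the grasp point. The pads swing forward as they close: fully open they stand 13 mm farther back than shut.
Start: joints at [61.914, 7.471, 85.268, -0, 87.261, -4.893], TCP at [236.28, 551.522, 231.292] pointing down, gripper open.
Joint ranges: [-169.43, 169.43], [-51.17, 129.36], [1.28, 143.12], [-76.62, 256.62], [0, 156.53], [-152.29, 152.29]. Speed limits (degrees/s): [136.94, 136.94, 159.86, 180, 180, 180].

INTERFACE

Orientations are given as [roll, pitch, yaw] about the fixed x, y, z axes, in that order (R = Rz(yaw) Ry(pitch) Rx(roll)).
In Python, from bench import sense, viewer, order, r gives the robot as it stands.
- The arm moves only by the tool carry_out, never from a script. Its argument "increments" is one flat list of numbers, 7 for each row, row after row: the shift along the tool's x, y, z as a fraction of full scale, then the turn, a rotation vector about the tool's x, y, z as a fraction of full scale, then the opening, from -1 (shut) to 1 (fully open). A call has exactly 10 rows; each row is the pose to reach, as a shift and turn from the pose commanded when the call began, along the tool's axes at that moment, turning the shorter way round; what a row does not reach only later rows make up. Full scale, the value 1, is 400 mm for a shift and 2 pi rad for a turn. A row lasts 1/8 s, in which the tool goes at most 62.5 mm and 10.7 degrees, less where a joint would pass 70% of its speed; a pose out of reach is approached as far as the arm can. A call with a number of a shift or a turn outside -1 to 1 is refused whole. A call with a gripper value outside its range is refused whole. The fingers move at their own pace and stop on an object; "force" is the grip in N (left out, the last holds). Time passes only in rows, so rows that repeat a pose let the fingers close, or fill a call up. It gives the time, the measured TCP pose, the force, the opening and the grip force at its end, in the units of the state.
- sense(): the state, without advancing time (a new reading comes with each control period).
- viewer.snapshot(name): name is "side" or "top"; returns the picture (400x640x3 uint8, red, green, blue); there is no depth.
- viewer.get_calibration(name): a dict with "fx", "fy", "cx", "cy" (pixels), "R" (3x3) and "t" (3): a world point X has camera coordinates R X + t. Camera axes: x right, y down, z forward; pixel columns grow to the right and rows downward; lengths in mm; the calibration is good to about 2 mm. A picture is of the moment at which its call begins. get_calibration takes no time and is no camera call.
- order.hand_in(): hands the job in; it is judged then, once.
The state is a dict: "time": time; "joint_pos": joint angles; "qd": joint speeds; "joint_efforts": joint torques, N m; "tool_pos": TCP position; "tcp_rot": TCP orientation; "ft_force": force on the tool from outside, world axes, zero at the start; "wrist_torque": the same for the moment, N m; "finger_gap": finger opening in mm; "grip_force": force on a finger pad.
Only numpy, scipy, OpenCV 4.12 (cv2) and the standard library are available. Lean on these libraries where they do the work, as an engineer would, in place of code of your own. Each camera call takes 0.05 s, during which the arm holds its last target. There are 200 camera calls.

TASK

Lay the square sample bottle from the wire rack on its side on the shaker's deck, between the two end stops, and slide the clamp bar up until the bottle is held snugly between the bar and the fixed rail. Then turn the bar's knurled thumbscrew clockwise until it seats, finger-tight and no harder, and let go. Don't let the bottle drop or topple over on the way, and leave the other things where they are.

Things in the scene. Friction and masses are not known exactly. Their poses are not given: they have to be found in the camera images.
- shaker: Reciprocating bench shaker, still and fixed: white housing 210 (its x) x 290 (its y) x 95 mm; aluminium deck on top, surface 115 mm above the bench. Origin: centre of the underside; z up; dials on its -x face. On the deck along x: the fixed rail, 26 mm high, rubber face at y = -105 mm looking to +y; parallel to it the sliding clamp bar.
- bottle_bay (a point): Point on the deck under the middle of the clamped bottle: shaker frame (0, -77, 115) mm, 28 mm from the fixed rail's face, midway between two upright end stops: thin plates 45 mm high at shaker x = +-73 mm (142 mm clear), from y = -115 to -17 mm, then only a 12 mm rim. The lying bottle's axis runs along the shaker's x, cap to either end. Axes as the shaker's.
- clamp_bar (a joint): Position of the clamp bar along the shaker's y, in m; grows as it opens, 0 to 0.08, starts 0.05 to 0.075. The clear gap between the rubber faces of bar and fixed rail is 50 mm + this, so the lying 56 mm bottle is snug at about 0.006. Slides with about 3 N of friction while the screw is loose; pushing the bottle along the deck with it takes up to 10 N in all, against the rail it stops.
- bar_face (a point): Middle of the clamp bar's rubber face, at deck level; axes as the shaker's. Bar 128 mm long, 14 mm thick (to +y), top 28 mm above the deck. A foot plate 48 mm wide runs 88 mm back (+y) from the face; on it, 66 mm behind the face, a boss 25 mm in diameter, top 32 mm above the deck, holds the upright thumbscrew, which is also the handle to slide the bar by.
- square_bottle: Closed square bottle of white plastic, about 220 g, standing upright in an outer place of the wire rack: body 56 x 56 x 92 mm, a short shoulder, a ribbed round cap 34 mm in diameter from 104 to 128 mm height. Origin: centre of its underside; z towards the cap.
- bottle_mid (a point): Middle of the square bottle's length, on its axis, 64 mm from its underside; axes as the bottle's.
- rack: Fixed steel wire rack, 225 x 77 mm, wires up to 69 mm high, three places in a row along its x, 73 mm apart; bottles stand on its 3 mm floor plate, only their tops are free. Origin: centre of the underside. The bench between rack and shaker is clear, room to lay a bottle down: at least 150 x 80 mm about world x 0.51, y 0.085 m.
- round_bottle: Bystander: round white bottle, 54 mm in diameter, 125 mm high, in the other outer place of the rack. Origin: centre of its underside.
- slide_box: Bystander: closed grey slide box, 87 x 112 x 36 mm, flat on the bench. Origin: centre of its underside.
- specimen_pot: Bystander: lidded specimen pot, 54 mm in diameter, 58 mm high. Origin: centre of its underside.
- shears: Bystander: bandage shears lying flat, about 170 mm long, 100 mm across the grips, 11 mm high. Origin: near the pivot, underside; blades to its +x.
- thumbscrew (a joint): Angle of the knurled thumbscrew in rad, growing clockwise from above (tightening); starts 0 to 1.2. Turns easily (under 0.15 N m) until it seats at 3.0, 1.8 to 3 rad from its start; there it stops dead, and a gripped head shows over 0.3 N m within 0.2 rad more of wrist turn. Seated: above 2.9, and it stays so when let go. Forced: above 3.04, about 2 N m; 40 N of grip slips long before.
- screw_head (a point): Centre of the thumbscrew's steel head, on its upright axis: knurled, 30 mm in diameter, 20 mm high, its centre 50 mm above the deck at joint 0, 0.8 mm lower per rad (47.6 mm when seated). Stands at shaker x = 0, y = 11 mm + joint clamp_bar. z up; turns with the screw. Seated, its foot presses on the deck's steel liner plate and holds the bar against 10 N or so.
Things that resemble listed ones, but are neither listed nor needed, are in the scene too. Leave any turquoise look-alike of the square_bottle alone.

How it is judged (in metres and radians):
On the way, in this order (a step that is already met when the one before it is completed fails the run):
1. the square bottle lies on its side on the deck between the end stops, let go (angle between square_bottle's own z axis and vertical between 1.47 and 1.67 rad and z of bottle_mid in the frame of shaker between 0.138 and 0.148 m and x of bottle_mid in the frame of shaker between -0.02 and 0.02 m and y of bottle_mid in the frame of shaker below 0 m and contact force between the fingers and square_bottle below 0.1 N), for 0.2 s.
2. the clamp bar is slid up, holding the bottle snugly against the fixed rail (value of joint clamp_bar below 0.009 m and y of bottle_mid in the frame of shaker below -0.072 m), for 0.1 s.
3. the thumbscrew is turned down until it is seated (value of joint thumbscrew above 2.9 rad), for 0.2 s.
At the end, for the whole second after the job is handed in: The square bottle lies at rest on its side on the deck, its middle within 20 mm of midway between the end stops, against the fixed rail (within 5 mm), with at most 3 mm of play to the clamp bar (clamp_bar below 0.009), and the thumbscrew is turned down to its seat (joint above 2.9) (all of step 2 and angle between square_bottle's own z axis and vertical between 1.47 and 1.67 rad and z of bottle_mid in the frame of shaker between 0.138 and 0.148 m and x of bottle_mid in the frame of shaker between -0.02 and 0.02 m and y of bottle_mid in the frame of shaker above -0.083 m and value of joint thumbscrew above 2.9 rad and linear speed of square_bottle below 0.02 m/s); the robot touches nothing.
It fails at once if the thumbscrew is forced past its seat (joint above 3.04, about 2 N m) (value of joint thumbscrew above 3.04 rad).
It fails at once if the square bottle drops or topples (turns faster than 8 rad/s) (angular speed of square_bottle above 8 rad/s).
It fails at once if a bystander is moved more than 30 mm (distance of any of round_bottle, slide_box, specimen_pot, shears from where it was at the start of the episode above 0.03 m).
It also fails if it takes over 72 s, if anything falls off the work surface, if the arm or the gripper's body presses on something with over 40 N, if the wrist force passes 120 N, or if a joint passes its speed limit or range.

## Working session

There is one attempt and no reset: what is moved stays moved. The work goes in short steps, Python scripts to look and compute and a tool call to move; the robot and the scene stay as the last step left them, time stands still between calls to the robot, and variables do not carry over. Pictures are saved under pics/ and viewed, at most 10 in all, crops included, and the job is handed in when it is done.

Besides the shell and the picture viewer there is one more tool, called after ">>>" as name(argument=value, ...), one argument or row to a line, values as JSON. carry_out: Moves the arm, as the interface text tells. Its arguments: {"type":"object","properties":{"increments":{"type":"array"},"force":{"type":"number"}},"required":["increments"]}

```bash
ls; mkdir -p pics; python3 - <<'E'
from bench import sense, viewer, order, r
import cv2
for n in("side","top"):
    cv2.imwrite(f"pics/{n}0.png",viewer.snapshot(n)[:,:,::-1]); c=viewer.get_calibration(n); print(n,c)
print(r.tcp_to_grasp); print(sense())
E
```

```text
pics
side {'fx': 409.4611618641009, 'fy': 409.4611618641009, 'cx': 322.2171636136884, 'cy': 197.70774840087108, 'R': array([[ 0.98831377, -0.15151982,  0.01666257],
       [-0.06743157, -0.53261184, -0.84366913],
       [ 0.13670728,  0.83268624, -0.53660484]]), 't': array([-518.29912459,  175.77566699,  812.75604513])}
top {'fx': 444.8394238833077, 'fy': 444.8394238833077, 'cx': 314.69552434478123, 'cy': 195.9945741478746, 'R': array([[ 0.01555138, -0.99987449,  0.00302789],
       [-0.99273081, -0.01580158, -0.11931409],
       [ 0.11934696, -0.00115038, -0.99285194]]), 't': array([  64.9531489 ,  553.19786235, 1340.72340326])}
18.700000000000003
{'time': 0.1, 'joint_pos': array([ 6.19139606e+01,  7.51216881e+00,  8.53230119e+01,  6.65772797e-05,
        8.72611372e+01, -4.89313968e+00]), 'qd': array([-0.048779  , -0.10007262, -0.17090072,  0.04253971, -0.01054995,
        0.09175855]), 'joint_efforts': array([ 1.13033664e-03, -5.70957220e+01, -5.01938653e+01, -1.35002188e-04,
        8.25713680e-03,  2.98205543e-05]), 'tool_pos': array([236.04404225, 551.08324174, 230.33512411]), 'tcp_rot': array([-1.79904039e+02, -8.28194192e-03,  1.56807090e+02]), 'ft_force': array([-0.85366101, -0.6004508 , -0.0039268 ]), 'wrist_torque': array([ 0.03250472,  0.00197723, -0.01987708]), 'grip_force': 0.0, 'finger_gap': 85.18951807680239}
```

View pics/side0.png

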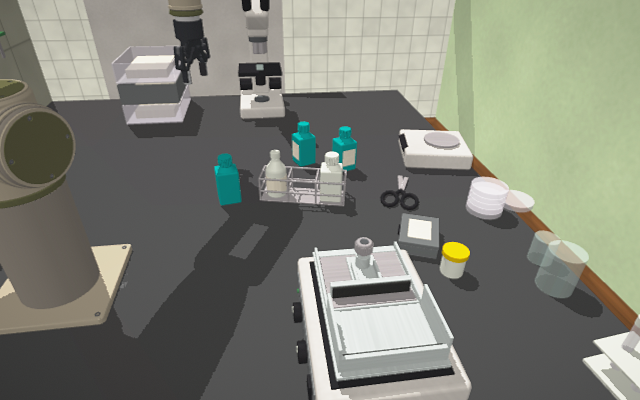

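View pics/top0.png

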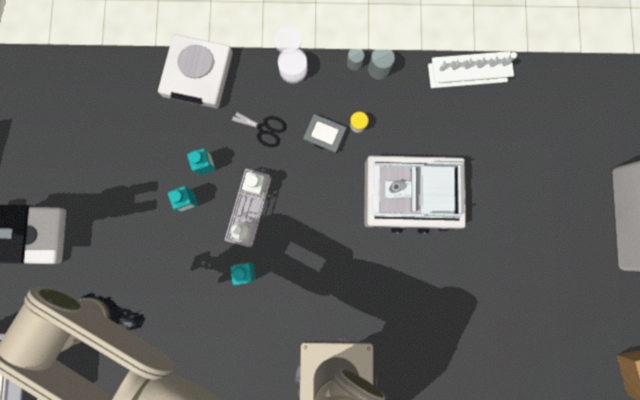

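The side view shows the shaker at (380,310), with its screw at (363,245), and the rack at (303,185).
Candidates for the square bottle:
- white bottle at side (331,175), top (255,180)
- white bottle at side (276,175), top (239,230)
- turquoise look-alikes at side (228,180), (304,145) and (345,148)

I choose white (331,175), which looks square with a wide cap, and will check it in a crop.

```bash
python3 - <<'E'
import cv2,numpy as np
s=cv2.imread("pics/side0.png");t=cv2.imread("pics/top0.png")
f=lambda im,x,y,w,h,k:cv2.resize(im[y:y+h,x:x+w],None,fx=k,fy=k,interpolation=cv2.INTER_CUBIC)
a=f(s,250,140,110,75,5);b=f(t,215,160,60,94,5)
b=b[:,:250]
o=np.zeros((480,800,3),np.uint8);o[:375,:550]=a;o[:470,550:800]=b
cv2.imwrite("pics/rack.png",o)
a=f(s,290,230,190,170,4)[:600,:];b=f(t,355,145,120,95,6)
cv2.imwrite("pics/shk_s.png",a[:600]);cv2.imwrite("pics/shk_t.png",b)
E
```

```text
(no output)
```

View pics/rack.png

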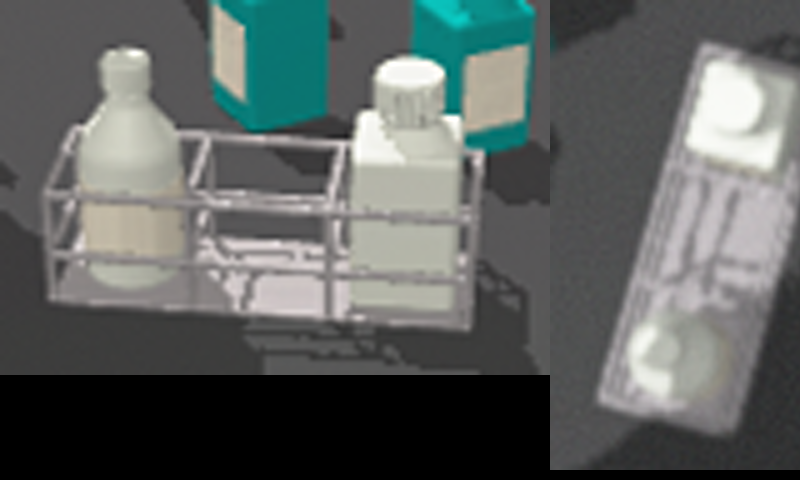

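View pics/shk_s.png

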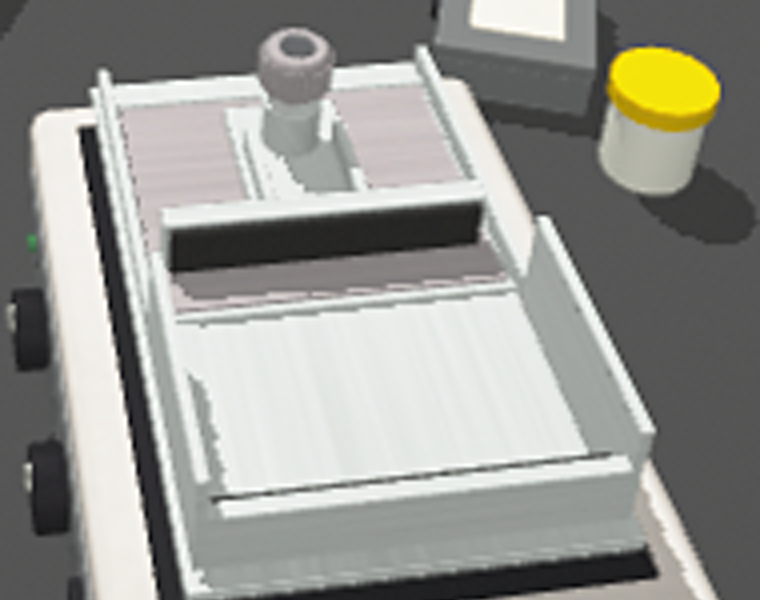

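View pics/shk_t.png

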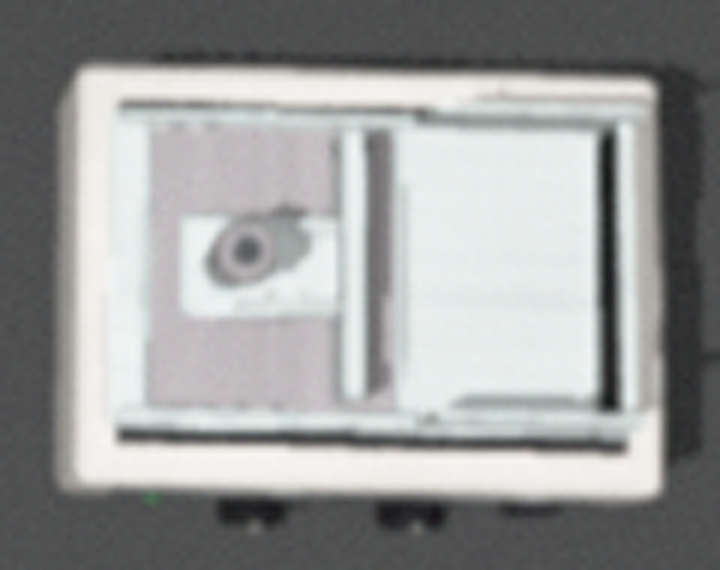

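Crops: the right-hand bottle (side about (332,160)) is square with a ribbed cap, so it is the target. The left one is round. In the shaker views the screw head is at crop (297,46) side and (247,250) top. The fixed rail is on the world -y side and the dials on the world -x side. Next I fit the poses.

```bash
cat > h.py <<'E'
import numpy as np, cv2
from bench import sense, viewer, order, r
from scipy.optimize import least_squares
from scipy.spatial.transform import Rotation as Ro
C={n:viewer.get_calibration(n) for n in("side","top")}
def proj(n,X):
    c=C[n];p=np.atleast_2d(X)@c["R"].T+c["t"]
    return np.c_[c["fx"]*p[:,0]/p[:,2]+c["cx"],c["fy"]*p[:,1]/p[:,2]+c["cy"]]
def tri(ps,pt):
    return least_squares(lambda X:np.r_[(proj("side",X)-ps).ravel(),(proj("top",X)-pt).ravel()],[500,0,100]).x
def crop(u,v,k,x0,y0): return np.array([(u+.5)/k-.5+x0,(v+.5)/k-.5+y0])
def place(q,P): # q=x,y,yaw(deg)
    P=np.atleast_2d(P).astype(float); return Ro.from_euler("z",q[2],degrees=True).apply(P)+[q[0],q[1],0]
E
python3 - <<'E'
from h import *
S=lambda u,v:crop(u,v,4,290,230); T=lambda u,v:crop(u,v,6,355,145)
print("screw top",tri(S(297,44),T(247,250)))
print("bar top front L",tri(S(168,228),T(366,398)),"R",tri(S(480,203),T(366,128)))
obs=[("top",(60,-105,141),T(618,122),(1,0)),("top",(-60,-105,141),T(618,410),(1,0)),
("side",(-60,-105,141),S(225,496),(0,1)),("side",(60,-105,141),S(600,456),(0,1)),
("side",(73,-17,160),S(542,218),(1,1)),("side",(73,-115,160),S(650,432),(1,1))]
bar=[("side",-64,S(168,228)),("side",64,S(480,203)),("top",-64,T(366,398)),("top",64,T(366,128))]
def res(p):
    o=[]
    for n,P,uv,w in obs:o+=list((proj(n,place(p,P))[0]-uv)*w)
    for n,x,uv in bar:o+=list(proj(n,place(p,(x,-55+p[3],143)))[0]-uv)
    for n,uv in(("side",S(297,44)),("top",T(247,250))):o+=list(proj(n,place(p,(0,11+p[3],174.5)))[0]-uv)
    return o
f=least_squares(res,[450,-250,0,60]);print("shaker",f.x.round(2),np.round(f.fun,1))
A=lambda u,v:crop(u,v,5,250,140);B=lambda u,v:crop(u-550,v,5,215,160)
print("cap",tri(A(411,75),B(732,95)))
# rack by floor-plate/top corners in top view
g=least_squares(lambda p:np.r_[[*(proj("top",place(p,(112,38,0)))[0]-B(703,42)),*(proj("top",place(p,(-112,38,0)))[0]-B(600,402)),*(proj("top",place(p,(-112,-38,0)))[0]-B(738,435))]],[600,150,-16]);print("rack",g.x,g.fun.round(1))
t=cv2.imread("pics/top0.png");s=cv2.imread("pics/side0.png")
a=cv2.resize(t[160:202,235:285],None,fx=8,fy=8,interpolation=cv2.INTER_CUBIC)
b=cv2.resize(s[145:210,310:355],None,fx=8,fy=8,interpolation=cv2.INTER_CUBIC)
o=np.zeros((520,760,3),np.uint8);o[:336,:400]=a;o[:520,400:760]=b;cv2.imwrite("pics/bot.png",o)
E
```

```text
screw top [ 566.99489867 -150.92120136  174.91676832]
bar top front L [ 503.33872561 -213.10345101  140.76745015] R [ 629.25400168 -214.31688002  138.90582735]
shaker [ 5.6588e+02 -2.2904e+02 -4.3000e-01  6.8370e+01] [-0.1  0.   0.6 -0.   0.  -0.6 -0.  -0.8 -0.   0.4 -0.1  0.9 -1.   0.1
  1.5 -1.2  1.  -0.4  0.8  0.1 -0.7 -0.2 -0.4 -0.2]
cap [587.28190047 258.39706564 128.10328079]
rack [516.56793328 284.47932809 -12.77472246] [-0.2  2.5  2.1 -0.8 -1.9 -1.6]
```

View pics/bot.png

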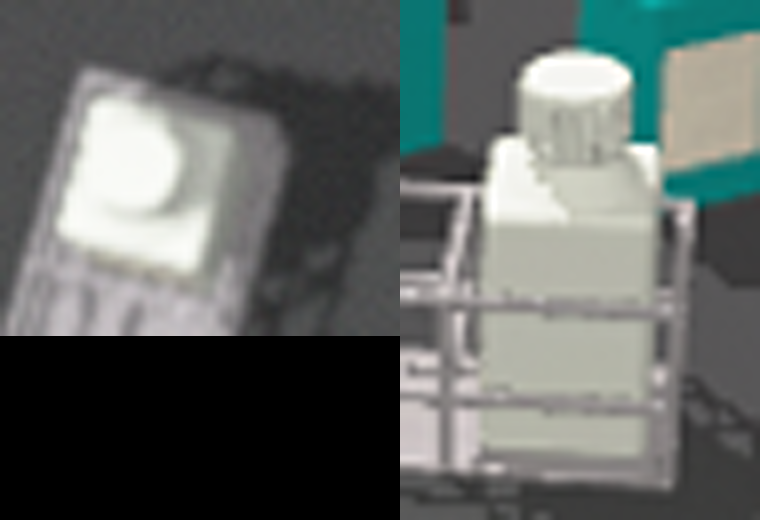

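```bash
python3 - <<'E'
from h import *
T=lambda u,v:crop(u,v,8,235,160);S=lambda u,v:crop(u-400,v,8,310,145)
print("cap",tri(S(576,72),T(135,155)),"corner L(z95?)",tri(S(487,218),T(58,228)), "R",tri(S(656,225),T(197,276)))
obs=[("top",(0,0,131),T(135,155)),("side",(0,0,131),S(576,72)),("side",(-28,-28,95),S(487,218)),("side",(28,-28,95),S(656,225)),
("side",(-28,-28,3),S(478,448)),("side",(28,-28,3),S(645,458)),("top",(-28,28,95),T(58,228)),("top",(-28,-28,95),T(197,276))]
def res(p):return np.concatenate([proj(n,place(p,P))[0]-uv for n,P,uv in obs])
for q0 in(-16,):
    f=least_squares(res,[587,258,q0],loss="soft_l1");print(f.x,res(f.x).round(1))
    print(proj("side",place(f.x,[(28,-28,95),(-28,-28,95),(28,28,95),(-28,28,95)])),proj("top",place(f.x,[(28,-28,95),(-28,-28,95),(28,28,95),(-28,28,95)])))
# orientation feasibility (guessed wrist): R=Rz(j1)Ry(j23)Rz(j4)Ry(j5)Rz(j6)Rz(90)
def wr(R,j1,f):
    M=(Ro.from_euler("z",j1,degrees=True)*Ro.from_euler("y",f,degrees=True)).inv()*R*Ro.from_euler("z",-90,degrees=True)
    a=M.as_euler("ZYZ",degrees=True);return a.round(0)
yaw=f.x[2];y=np.radians(yaw);rx=np.array([np.cos(y),np.sin(y),0]);ry=np.array([-np.sin(y),np.cos(y),0])
def fr(z,yv): return Ro.from_matrix(np.c_[np.cross(yv,z),yv,z])
t=np.radians(25);z=np.cos(t)*ry-np.sin(t)*np.array([0,0,1])
for s in(1,-1):
    R=fr(z,s*rx);print("grasp",s,R.as_euler("xyz",degrees=True).round(1),[wr(R,j,ff) for j,ff in((10,100),(10,130))])
    for cs in(1,-1): # bottle z -> cs*x ; keep tool-in-bottle
        Rb=Ro.from_euler("z",yaw,degrees=True); rel=Rb.inv()*R
        for roll in(0,90,180,270):
            zb=np.array([cs,0,0.]);
            Rl=Ro.from_matrix(np.c_[[0,0,1.],np.cross(zb,[0,0,1.]),zb])*Ro.from_euler("z",roll,degrees=True)*rel
            if Rl.as_matrix()[2,2]<-.8: print(" lie cap",cs,Rl.as_euler("xyz",degrees=True).round(1),[wr(Rl,-22,ff) for ff in(100,130)])
E
```

```text
cap [586.0011559  256.51682646 131.99288438] corner L(z95?) [566.38307575 295.29337556  59.76016304] R [583.58268916 235.31658405  85.11543766]
[585.93026603 257.14432607 -13.18476311] [-0.2  0.3  0.1  0.2 -0.9 -0.8  0.2 -0.5 -0.2  1.   0.1  0.9 -0.5 -0.1
  0.4 -1.5]
[[341.7338667  172.15611225]
 [319.56880818 170.99668221]
 [342.53730069 161.91592367]
 [321.33645079 160.83719427]] [[264.4987073  174.38182794]
 [259.6316011  192.55751065]
 [246.24941839 169.84225406]
 [241.29711532 187.97516991]]
grasp 1 [-180.   -65.    76.8] [array([67., 65.,  0.]), array([ 84.,  57., -33.])]
 lie cap 1 [180.  25.   0.] [array([ -9., 103.,  68.]), array([-9., 74., 73.])]
 lie cap -1 [ 180.   25. -180.] [array([  11.,   57., -116.]), array([  20.,   28., -128.])]
grasp -1 [ 180.    65.  -103.2] [array([  67.,   65., -180.]), array([ 84.,  57., 147.])]
 lie cap 1 [-180.  -25.  180.] [array([  -9.,  103., -112.]), array([  -9.,   74., -107.])]
 lie cap -1 [-180.  -25.   -0.] [array([11., 57., 64.]), array([20., 28., 52.])]
```

```bash
cat >> h.py <<'E'
YAW=-14.; B0=np.array([586,257.,0]); Q=(565.9,-229.,-0.4)
def fr(z,yv): return Ro.from_matrix(np.c_[np.cross(yv,z),yv,z])
def graspR(t=22):
    y=np.radians(YAW);t=np.radians(t);rx=np.array([np.cos(y),np.sin(y),0]);ry=np.array([-np.sin(y),np.cos(y),0])
    return fr(np.cos(t)*ry-np.sin(t)*np.array([0,0,1]),rx),ry
def go(pos,R,p=None,R0=None):
    s=sense();p=s["tool_pos"] if p is None else p;R0=Ro.from_euler("xyz",s["tcp_rot"],degrees=True) if R0 is None else R0
    d=R0.inv().apply(np.array(pos)-p)/400;w=(R0.inv()*R).as_rotvec()/(2*np.pi)
    print("shift",d.round(4),"turn",w.round(4),"mm",np.linalg.norm(d)*400,"deg",np.linalg.norm(w)*360)
    return pos,R
E
python3 - <<'E'
from h import *
R,ry=graspR();R0=Ro.from_euler("xyz",sense()["tcp_rot"],degrees=True)
g=B0+[0,0,90]-5*ry;tcp=g+18.7*R.as_matrix()[:,2];pre=tcp-110*R.as_matrix()[:,2]+[0,0,60]
print("tcp",tcp,"pre",pre)
m=np.array([450,120,360.]);go(m,R0);go(pre,R,m,R0)
E
```

```text
tcp [588.98491414 268.97183671  82.9948567 ] pre [564.31124581 170.01115824 184.20158198]
shift [-0.916  -0.7805 -0.323 ] turn [0. 0. 0.] mm 498.4203980672631 deg 0.0
shift [-0.2135  0.2282  0.4391] turn [-0.1323  0.1553  0.1956] mm 215.57657722129107 deg 101.74656427425894
```

>>> carry_out(
  increments=[0, 0, -0.1, 0, 0, 0, 1, -0.05, -0.04, -0.22, 0, 0, 0, 1, -0.16, -0.14, -0.3, 0, 0, 0, 1, -0.28, -0.24, -0.32, 0, 0, 0, 1, -0.4, -0.34, -0.32, 0, 0, 0, 1, -0.52, -0.44, -0.32, 0, 0, 0, 1, -0.64, -0.54, -0.32, 0, 0, 0, 1, -0.76, -0.65, -0.32, 0, 0, 0, 1, -0.87, -0.74, -0.32, 0, 0, 0, 1, -0.915, -0.78, -0.32, 0, 0, 0, 1],
)

```text
time: 1.35
tool_pos: [450.5, 117.6, 358.8]
tcp_rot: [-179.9, -0.0, 156.6]
ft_force: [-0.1, 0.7, 0.5]
finger_gap: 85.6
grip_force: 0.0
```

>>> carry_out(
  increments=[0, 0, 0, -0.013, 0.016, 0.02, 1, -0.01, 0.01, 0.02, -0.026, 0.031, 0.039, 1, -0.03, 0.03, 0.06, -0.04, 0.047, 0.059, 1, -0.05, 0.06, 0.11, -0.053, 0.062, 0.078, 1, -0.08, 0.09, 0.17, -0.066, 0.078, 0.098, 1, -0.11, 0.12, 0.23, -0.079, 0.093, 0.117, 1, -0.14, 0.15, 0.29, -0.093, 0.109, 0.137, 1, -0.17, 0.18, 0.35, -0.106, 0.124, 0.156, 1, -0.2, 0.21, 0.41, -0.119, 0.14, 0.176, 1, -0.2135, 0.228, 0.439, -0.132, 0.155, 0.196, 1],
)

```text
time: 2.6
tool_pos: [564.3, 170.6, 181.9]
tcp_rot: [-179.1, -68.1, 74.8]
ft_force: [-0.0, -0.1, -0.6]
finger_gap: 85.2
grip_force: 0.0
```

```bash
python3 - <<'E'
from h import *
s=sense();print(s["time"],s["joint_pos"].round(1),s["tool_pos"],s["tcp_rot"],s["ft_force"])
cv2.imwrite("pics/pre.png",viewer.snapshot("side")[80:330,150:470,::-1].repeat(2,0).repeat(2,1))
R,ry=graspR();g=B0+[0,0,90]-5*ry;z=R.as_matrix()[:,2];tcp=g+18.7*z
a,_=go(tcp-95*z,R);go(tcp,R,a,R)
E
```

```text
2.6 [-23.9  12.4 111.6  66.6  85.5 -34.6] [564.33532105 170.62004739 181.85721705] [-179.12625963  -68.1011069    74.838348  ] [-0.04071443 -0.1340821  -0.56291099]
shift [-0.1265  0.0089  0.0851] turn [ 0.0007 -0.0009 -0.0032] mm 61.069083595330106 deg 1.219388058339999
shift [0.     0.     0.2375] turn [0. 0. 0.] mm 95.00000000000001 deg 0.0
```

View pics/pre.png

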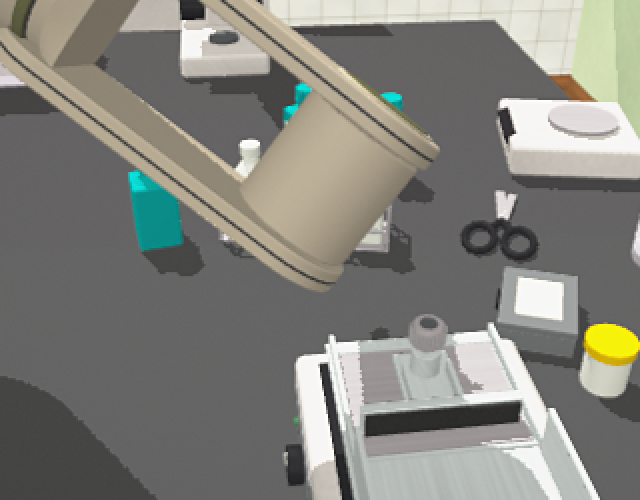

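The arm stands ready in front of the rack and clear of the shaker. The bottle is hidden behind the wrist drum at crop (330,180).

>>> carry_out(
  increments=[-0.05, 0.004, 0.03, 0, 0, -0.001, 1, -0.1, 0.007, 0.06, 0.0005, -0.001, -0.003, 1, -0.1265, 0.009, 0.085, 0.0007, -0.001, -0.003, 1, -0.1265, 0.009, 0.12, 0.0007, -0.001, -0.003, 1, -0.1265, 0.009, 0.155, 0.0007, -0.001, -0.003, 1, -0.1265, 0.009, 0.19, 0.0007, -0.001, -0.003, 1, -0.1265, 0.009, 0.225, 0.0007, -0.001, -0.003, 1, -0.1265, 0.009, 0.26, 0.0007, -0.001, -0.003, 1, -0.1265, 0.009, 0.295, 0.0007, -0.001, -0.003, 1, -0.1265, 0.009, 0.3225, 0.0007, -0.001, -0.003, 1],
)

```text
time: 3.9
tool_pos: [592.1, 268.4, 88.0]
tcp_rot: [177.7, -67.6, 78.7]
ft_force: [-0.1, 0.1, -0.5]
finger_gap: 85.5
grip_force: 0.0
```

```bash
python3 - <<'E'
from h import *
s=sense();print(s["time"],s["joint_pos"].round(1),s["tool_pos"],s["tcp_rot"],s["ft_force"],s["wrist_torque"])
R,ry=graspR();g=B0+[0,0,90]-5*ry;z=R.as_matrix()[:,2];tcp=g+18.7*z
go(tcp,R)
a=viewer.snapshot("top")[120:260,180:340,::-1];b=viewer.snapshot("side")[110:250,230:390,::-1]
o=np.hstack([cv2.resize(i,None,fx=2.5*1.0,fy=2.5,interpolation=cv2.INTER_CUBIC) for i in(a,b)]);cv2.imwrite("pics/gr.png",o)
E
```

```text
3.9 [-12.3  24.7 108.9  74.3  73.7 -42. ] [592.14738255 268.40474736  87.95773616] [177.73677892 -67.56949413  78.68441522] [-0.11747991  0.12733454 -0.45754792] [-0.39494229  0.10538544  0.01029824]
shift [-0.0115 -0.0082  0.0043] turn [-0.0006  0.0011  0.0028] mm 5.912103625912915 deg 1.1244907534288593
```

View pics/gr.png

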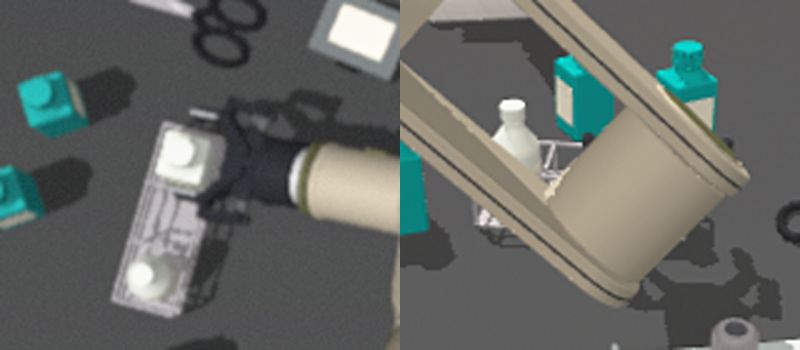

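The top view shows the fingers straddling the white square bottle, with tips at crop (190,115) and (180,200) and the bottle at (183,160). I lower about 5 mm and close.

>>> carry_out(
  increments=[-0.006, -0.004, 0.008, 0, 0.0005, 0.0014, 1, -0.0115, -0.008, 0.015, -0.0006, 0.001, 0.0028, 1, -0.0115, -0.008, 0.015, -0.0006, 0.001, 0.0028, 1, -0.0115, -0.008, 0.015, -0.0006, 0.001, 0.0028, -0.5, -0.0115, -0.008, 0.015, -0.0006, 0.001, 0.0028, -0.5, -0.0115, -0.008, 0.015, -0.0006, 0.001, 0.0028, -0.5, -0.0115, -0.008, 0.015, -0.0006, 0.001, 0.0028, -0.5, -0.0115, -0.008, 0.015, -0.0006, 0.001, 0.0028, -0.5, -0.0115, -0.008, 0.015, -0.0006, 0.001, 0.0028, -0.5, -0.0115, -0.008, 0.015, -0.0006, 0.001, 0.0028, -0.5],
  force=45,
)

```text
time: 5.25
tool_pos: [590.1, 271.9, 82.1]
tcp_rot: [179.9, -68.0, 76.1]
ft_force: [-2.0, -1.8, 5.6]
finger_gap: 55.5
grip_force: 49.4
```

```bash
python3 - <<'E'
from h import *
s=sense();print(s["time"],s["joint_pos"].round(1),s["tool_pos"],s["tcp_rot"],s["ft_force"],s["wrist_torque"],s["finger_gap"],s["grip_force"])
R=Ro.from_euler("xyz",s["tcp_rot"],degrees=True);go(s["tool_pos"]+[0,0,130],R)
E
```

```text
5.25 [-12.1  25.4 109.3  75.2  73.4 -42.1] [590.14572138 271.86127189  82.05138609] [179.8831674  -67.96651643  76.10043034] [-2.02072107 -1.77741365  5.61875476] [-0.02256657  0.09475748  0.16053026] 55.466859420086 49.38706040382385
shift [ 3.013e-01  2.000e-04 -1.219e-01] turn [0. 0. 0.] mm 130.0 deg 0.0
```

>>> carry_out(
  increments=[0.01, 0, -0.004, 0, 0, 0, -0.5, 0.03, 0, -0.012, 0, 0, 0, -0.5, 0.06, 0, -0.024, 0, 0, 0, -0.5, 0.1, 0, -0.04, 0, 0, 0, -0.5, 0.14, 0, -0.057, 0, 0, 0, -0.5, 0.18, 0, -0.073, 0, 0, 0, -0.5, 0.22, 0, -0.089, 0, 0, 0, -0.5, 0.26, 0, -0.105, 0, 0, 0, -0.5, 0.29, 0, -0.117, 0, 0, 0, -0.5, 0.3, 0, -0.122, 0, 0, 0, -0.5],
)

```text
time: 6.5
tool_pos: [590.2, 271.7, 212.5]
tcp_rot: [179.7, -68.0, 76.3]
ft_force: [-0.8, 0.1, -3.0]
finger_gap: 55.3
grip_force: 48.9
```

```bash
cat >> h.py <<'E'
# bottle pose relative to tool, as gripped: position of bottle_mid and z axis in tool frame
def lieR(t=22):
    t=np.radians(t); y=np.radians(Q[2])
    # cap to shaker +x, tool leaning to +x: z_tool = (-sin t,0,-cos t), y_tool=-? chosen so that rel matches graspR
    x=np.array([np.cos(y),np.sin(y),0]);yy=np.array([-np.sin(y),np.cos(y),0])
    z=-np.sin(t)*x-np.cos(t)*np.array([0,0,1])
    G,ry=graspR(); zb=G.inv().apply([0,0,1.])   # bottle z in tool
    yt=-yy if np.dot(fr(z,-yy).apply(zb),x)>0.9 else yy
    return fr(z,yt),x,yy
E
python3 - <<'E'
from h import *
s=sense();print(s["time"],s["tool_pos"],s["tcp_rot"],s["ft_force"],s["wrist_torque"],s["finger_gap"],s["grip_force"])
L,x,yy=lieR();print(L.as_euler("xyz",degrees=True),L.inv().apply(x),graspR()[0].inv().apply([0,0,1.]))
# tool-in-bottle: at grasp, TCP rel to bottle mid (0,0,67)
R=Ro.from_euler("xyz",[179.9,-68,76.1],degrees=True);off=R.inv().apply(B0+[0,0,67]-[590.1,271.9,82.1]);print("mid in tool",off)
mid=place(Q,(0,-62,143))[0];tgt=mid-L.apply(off);print("mid",mid,"tcp",tgt)
R0=Ro.from_euler("xyz",s["tcp_rot"],degrees=True)
m=np.array([540,120,300.]);go(m,R0);go([600,-180,300.],L,m,R0);go(tgt,L,np.array([600,-180,300.]),L)
E
```

```text
6.5 [590.23172536 271.67100281 212.52178124] [179.68837429 -67.95275424  76.2830239 ] [-0.77298969  0.12086274 -3.0345306 ] [-0.85504831  0.19572594  0.00583078] 55.32661905609067 48.87545049190521
[180.   22.   -0.4] [ 9.27183855e-01  4.39196103e-19 -3.74606593e-01] [ 9.27183855e-01 -5.55111512e-17 -3.74606593e-01]
mid in tool [-19.78762757  -0.38541212  -8.66782859]
mid [ 565.46716186 -290.9984891   143.        ] tcp [ 580.5638463  -291.48930707  127.55075352]
shift [ 0.0533 -0.0296 -0.4513] turn [0. 0. 0.] mm 182.15311714354533 deg 0.0
shift [-0.2601  0.3271 -0.6406] turn [-0.0904 -0.2089  0.2141] mm 305.94117081556715 deg 112.51131734190217
shift [0.1183 0.2791 0.4172] turn [0. 0. 0.] mm 206.267719900788 deg 0.0
```

>>> carry_out(
  increments=[0.003, -0.002, -0.025, 0, 0, 0, -0.5, 0.009, -0.005, -0.075, 0, 0, 0, -0.5, 0.016, -0.009, -0.13, 0, 0, 0, -0.5, 0.023, -0.013, -0.19, 0, 0, 0, -0.5, 0.03, -0.017, -0.25, 0, 0, 0, -0.5, 0.037, -0.021, -0.31, 0, 0, 0, -0.5, 0.044, -0.024, -0.37, 0, 0, 0, -0.5, 0.05, -0.028, -0.42, 0, 0, 0, -0.5, 0.053, -0.03, -0.445, 0, 0, 0, -0.5, 0.053, -0.03, -0.45, 0, 0, 0, -0.5],
)

```text
time: 7.75
tool_pos: [539.8, 119.6, 298.7]
tcp_rot: [179.9, -67.9, 76.0]
ft_force: [0.5, 0.7, -3.3]
finger_gap: 55.2
grip_force: 48.9
```

>>> carry_out(
  increments=[-0.01, 0.01, -0.02, -0.004, -0.009, 0.009, -0.5, -0.03, 0.04, -0.07, -0.01, -0.023, 0.024, -0.5, -0.05, 0.07, -0.13, -0.018, -0.042, 0.043, -0.5, -0.08, 0.1, -0.2, -0.026, -0.061, 0.062, -0.5, -0.11, 0.135, -0.27, -0.034, -0.08, 0.081, -0.5, -0.14, 0.175, -0.34, -0.043, -0.099, 0.101, -0.5, -0.17, 0.21, -0.41, -0.051, -0.118, 0.121, -0.5, -0.2, 0.25, -0.48, -0.059, -0.137, 0.14, -0.5, -0.22, 0.28, -0.54, -0.067, -0.155, 0.159, -0.5, -0.24, 0.3, -0.58, -0.073, -0.17, 0.174, -0.5],
)

```text
time: 9.0
tool_pos: [595.9, -152.3, 296.6]
tcp_rot: [-170.4, 7.1, 13.2]
ft_force: [0.0, 0.2, -2.8]
finger_gap: 55.6
grip_force: 48.7
```

```bash
python3 - <<'E'
from h import *
s=sense();print(s["time"],s["joint_pos"].round(1),s["tool_pos"],s["tcp_rot"],s["ft_force"],s["wrist_torque"],s["finger_gap"],s["grip_force"])
L,x,yy=lieR();off=np.array([-19.8,-.4,-8.7])
mid=place(Q,(0,-48,143+60))[0];tgt=mid-L.apply(off);print(tgt);go(tgt,L)
E
```

```text
9.0 [-21.5  19.8  65.1   4.1 106.3  56.7] [ 595.94843628 -152.25153003  296.60557813] [-170.37392987    7.06756739   13.17347879] [ 0.0119776   0.20384095 -2.79443255] [-0.15417786 -0.25050031 -0.0226696 ] 55.60285798566792 48.660714626312256
[ 580.660902   -277.50423171  187.51628992]
shift [-0.0742  0.3395  0.2305] turn [-0.017  -0.0381  0.0399] mm 166.80054192107906 deg 20.787978925351318
```

>>> carry_out(
  increments=[-0.005, 0.02, 0.012, -0.001, -0.003, 0.003, -0.5, -0.013, 0.06, 0.04, -0.003, -0.008, 0.008, -0.5, -0.022, 0.1, 0.07, -0.006, -0.013, 0.013, -0.5, -0.032, 0.15, 0.1, -0.008, -0.018, 0.019, -0.5, -0.042, 0.2, 0.135, -0.01, -0.023, 0.024, -0.5, -0.053, 0.25, 0.17, -0.013, -0.029, 0.03, -0.5, -0.063, 0.29, 0.2, -0.015, -0.034, 0.035, -0.5, -0.07, 0.32, 0.217, -0.016, -0.037, 0.038, -0.5, -0.074, 0.335, 0.227, -0.017, -0.038, 0.04, -0.5, -0.074, 0.3395, 0.23, -0.017, -0.038, 0.04, -0.5],
)

```text
time: 10.25
tool_pos: [580.7, -277.4, 187.4]
tcp_rot: [-179.9, 21.8, -0.3]
ft_force: [-0.1, -0.1, -3.0]
finger_gap: 55.5
grip_force: 48.7
```

```bash
python3 - <<'E'
from h import *
s=sense();print(s["time"],s["tool_pos"],s["tcp_rot"],s["ft_force"],s["finger_gap"])
L,x,yy=lieR();off=np.array([-19.8,-.4,-8.7])
mid=place(Q,(0,-48,143+60))[0];go(mid-L.apply(off),L)
a=viewer.snapshot("top")[140:240,355:485,::-1];b=viewer.snapshot("side")[200:380,280:480,::-1]
cv2.imwrite("pics/ov_t.png",a);cv2.imwrite("pics/ov_s.png",b)
A=cv2.resize(a,(400,308),interpolation=cv2.INTER_CUBIC);Bb=cv2.resize(b,(400,360),interpolation=cv2.INTER_CUBIC)
o=np.zeros((360,800,3),np.uint8);o[:308,:400]=A;o[:,400:]=Bb;cv2.imwrite("pics/ov.png",o)
mk=lambda n,l:print(n,proj(n,place(Q,[(-64,-48-28,y) for y in(203-28,203+28)]+[(28,-76,203+28),(28,-20,231),(-64,-20,231),(64,-48,203)])).round(1).tolist())
mk("side",0);mk("top",0)
E
```

```text
10.25 [ 580.73554204 -277.44531943  187.36891874] [-179.86052222   21.79522553   -0.26428319] [-0.12638149 -0.06217956 -2.98410492] 55.50574716773698
shift [-0.0003  0.0001 -0.0003] turn [-0.0002 -0.0006  0.0004] mm 0.17538545198998853 deg 0.2562931245300362
side [[342.4, 317.8], [344.3, 286.5], [416.1, 279.8], [402.4, 251.3], [336.4, 256.8], [431.6, 278.2]]
top [[451.6, 210.3], [458.2, 208.4], [457.7, 174.0], [436.6, 173.5], [437.0, 207.9], [443.9, 162.4]]
```

View pics/ov.png

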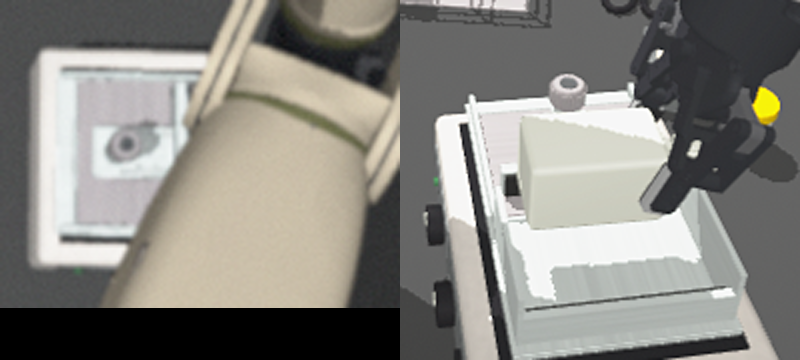

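The side view shows the bottle lying level above the deck, with its near bottom corners at (344.5,314) and (347.5,284). That is about 5 mm further to +x than predicted and a little higher. I shift -4 mm in x and descend.

```bash
python3 - <<'E'
from h import *
L=Ro.from_euler("xyz",sense()["tcp_rot"],degrees=True)
for v in([-4,0,-56],[0,0,-1],[0,0,1]):print(v,(L.inv().apply(v)/400).round(4))
E
```

```text
[-4, 0, -56] [0.0426 0.0003 0.1337]
[0, 0, -1] [0.0009 0.     0.0023]
[0, 0, 1] [-0.0009 -0.     -0.0023]
```

>>> carry_out(
  increments=[0.003, 0, 0.01, 0, 0, 0, -0.5, 0.009, 0, 0.03, 0, 0, 0, -0.5, 0.016, 0, 0.05, 0, 0, 0, -0.5, 0.022, 0, 0.07, 0, 0, 0, -0.5, 0.028, 0, 0.09, 0, 0, 0, -0.5, 0.034, 0, 0.108, 0, 0, 0, -0.5, 0.038, 0, 0.121, 0, 0, 0, -0.5, 0.041, 0, 0.129, 0, 0, 0, -0.5, 0.0426, 0, 0.1337, 0, 0, 0, -0.5, 0.0426, 0, 0.1337, 0, 0, 0, -0.5],
)

```text
time: 11.6
tool_pos: [576.8, -277.1, 131.5]
tcp_rot: [-179.9, 21.8, -0.3]
ft_force: [0.1, -0.6, -2.9]
finger_gap: 55.3
grip_force: 48.7
```

```bash
python3 - <<'E'
from bench import sense
s=sense();print(s["time"],s["tool_pos"],s["tcp_rot"],s["ft_force"],s["wrist_torque"],s["finger_gap"])
E
```

```text
11.6 [ 576.81769919 -277.08468657  131.53014519] [-179.87368222   21.80114043   -0.25027504] [ 0.07999787 -0.57263449 -2.94323774] [ 0.0585212  -0.39748026  0.06485957] 55.28884333160442
```

>>> carry_out(
  increments=[0.0009, 0, 0.0023, 0, 0, 0, -0.5, 0.0018, 0, 0.0046, 0, 0, 0, -0.5, 0.0027, 0, 0.0069, 0, 0, 0, -0.5, 0.0027, 0, 0.0069, 0, 0, 0, -0.5, 0.0027, 0, 0.0069, 0, 0, 0, -0.5, 0.0027, 0, 0.0069, 0, 0, 0, -0.5, 0.0027, 0, 0.0069, 0, 0, 0, -0.5, 0.0027, 0, 0.0069, 0, 0, 0, -0.5, 0.0027, 0, 0.0069, 0, 0, 0, -0.5, 0.0027, 0, 0.0069, 0, 0, 0, -0.5],
)

```text
time: 12.85
tool_pos: [576.8, -277.1, 128.6]
tcp_rot: [-179.9, 21.8, -0.3]
ft_force: [-0.6, 0.6, -3.0]
finger_gap: 55.6
grip_force: 48.7
```

>>> carry_out(
  increments=[0.0009, 0, 0.0023, 0, 0, 0, -0.5, 0.0018, 0, 0.0046, 0, 0, 0, -0.5, 0.0027, 0, 0.0069, 0, 0, 0, -0.5, 0.0027, 0, 0.0069, 0, 0, 0, -0.5, 0.0027, 0, 0.0069, 0, 0, 0, -0.5, 0.0027, 0, 0.0069, 0, 0, 0, -0.5, 0.0027, 0, 0.0069, 0, 0, 0, -0.5, 0.0027, 0, 0.0069, 0, 0, 0, -0.5, 0.0027, 0, 0.0069, 0, 0, 0, -0.5, 0.0027, 0, 0.0069, 0, 0, 0, -0.5],
)

```text
time: 14.1
tool_pos: [576.9, -277.1, 127.8]
tcp_rot: [-179.9, 21.8, -0.3]
ft_force: [-1.8, 3.3, 10.7]
finger_gap: 55.5
grip_force: 49.7
```

>>> carry_out(
  increments=[-0.0013, 0, -0.0034, 0, 0, 0, -0.5, -0.0013, 0, -0.0034, 0, 0, 0, 0.34, -0.0013, 0, -0.0034, 0, 0, 0, 0.4, -0.0013, 0, -0.0034, 0, 0, 0, 0.5, -0.0013, 0, -0.0034, 0, 0, 0, 0.62, -0.0013, 0, -0.0034, 0, 0, 0, 0.62, -0.0013, 0, -0.0034, 0, 0, 0, 0.62, -0.0013, 0, -0.0034, 0, 0, 0, 0.62, -0.0013, 0, -0.0034, 0, 0, 0, 0.62, -0.0013, 0, -0.0034, 0, 0, 0, 0.62],
)

```text
time: 15.35
tool_pos: [576.8, -277.1, 127.1]
tcp_rot: [-179.9, 21.8, -0.2]
ft_force: [0.7, -0.4, -0.1]
finger_gap: 69.0
grip_force: 0.0
```

```bash
python3 - <<'E'
from h import *
s=sense();print(s["time"],s["tool_pos"],s["tcp_rot"],s["ft_force"],s["finger_gap"],s["grip_force"])
R0=Ro.from_euler("xyz",s["tcp_rot"],degrees=True)
up=s["tool_pos"]+120*np.array([np.sin(.381)*.3,0,1.]);go(up,R0)
# then screw pose: tool down, closing axis along shaker x; yaw options
for y in(90,-90,0,180):
    D=Ro.from_euler("xyz",[180,0,y],degrees=True);print(y);go([566,-150,300.],D,up,R0)
E
```

```text
15.35 [ 576.77551206 -277.0608103   127.06292574] [-179.87332741   21.80171138   -0.24908129] [ 0.73211978 -0.39890531 -0.0868435 ] 68.95704587997757 0.0
shift [-0.0803 -0.0008 -0.291 ] turn [0. 0. 0.] mm 120.7443582368331 deg 0.0
90
shift [-0.1065 -0.3176 -0.0992] turn [-0.0479  0.0472 -0.2475] mm 139.75188433921787 deg 92.31343650131058
-90
shift [-0.1065 -0.3176 -0.0992] turn [0.0471 0.0479 0.246 ] mm 139.75188433921787 deg 91.7857070106091
0
shift [-0.1065 -0.3176 -0.0992] turn [-0.0005  0.0606 -0.0008] mm 139.75188433921787 deg 21.803755824799424
180
shift [-0.1065 -0.3176 -0.0992] turn [0.0944 0.0007 0.4902] mm 139.75188433921787 deg 179.7314582472823
```

>>> carry_out(
  increments=[-0.003, 0, -0.012, 0, 0, 0, 0.62, -0.01, 0, -0.036, 0, 0, 0, 0.62, -0.018, 0, -0.065, 0, 0, 0, 0.62, -0.027, 0, -0.1, 0, 0, 0, 0.62, -0.037, 0, -0.135, 0, 0, 0, 0.62, -0.048, 0, -0.175, 0, 0, 0, 0.62, -0.058, 0, -0.21, 0, 0, 0, 0.62, -0.068, 0, -0.247, 0, 0, 0, 0.62, -0.076, 0, -0.277, 0, 0, 0, 0.62, -0.08, 0, -0.291, 0, 0, 0, 0.62],
)

```text
time: 16.6
tool_pos: [590.7, -277.5, 248.1]
tcp_rot: [-179.9, 21.7, -0.3]
ft_force: [0.6, 0.5, -0.7]
finger_gap: 69.4
grip_force: 0.0
```

```bash
python3 - <<'E'
from h import *
s=sense();print(s["time"],s["joint_pos"].round(1),s["tool_pos"],s["tcp_rot"],s["ft_force"])
D=Ro.from_euler("xyz",[180,0,90],degrees=True);go([566,-150,280.],D)
E
```

```text
16.6 [-24.8  36.5  50.   -9.5 113.2  63.3] [ 590.65644211 -277.49284386  248.12025376] [-179.90370475   21.74190385   -0.26024674] [ 0.55860668  0.51964782 -0.71785584]
shift [-0.0881 -0.3185 -0.0501] turn [-0.0477  0.0471 -0.2475] mm 133.7111947207963 deg 92.3074414793
```

>>> carry_out(
  increments=[-0.008, -0.03, -0.005, -0.0048, 0.0047, -0.0247, 0.62, -0.017, -0.06, -0.01, -0.0095, 0.0094, -0.0495, 0.62, -0.026, -0.095, -0.015, -0.0143, 0.0141, -0.0742, 0.62, -0.035, -0.127, -0.02, -0.019, 0.0188, -0.099, 0.62, -0.044, -0.16, -0.025, -0.0238, 0.0235, -0.1237, 0.62, -0.053, -0.19, -0.03, -0.0286, 0.0283, -0.1485, 0.62, -0.062, -0.223, -0.035, -0.0334, 0.033, -0.1732, 0.62, -0.07, -0.255, -0.04, -0.0382, 0.0377, -0.198, 0.62, -0.08, -0.29, -0.045, -0.043, 0.0424, -0.2227, 0.62, -0.088, -0.3185, -0.05, -0.0477, 0.0471, -0.2475, 0.62],
)

```text
time: 17.85
tool_pos: [565.4, -149.2, 278.9]
tcp_rot: [-180.0, -0.1, 90.3]
ft_force: [-0.2, -0.7, -0.5]
finger_gap: 69.2
grip_force: 0.0
```

```bash
python3 - <<'E'
from h import *
s=sense();print(s["time"],s["joint_pos"].round(1),s["tool_pos"],s["tcp_rot"],s["ft_force"])
D=Ro.from_euler("xyz",[180,0,185],degrees=True);go([566.5,-150.3,230.],D)
a=viewer.snapshot("top")[140:240,355:485,::-1];b=viewer.snapshot("side")[200:380,280:480,::-1]
A=cv2.resize(a,(400,308),interpolation=cv2.INTER_CUBIC);Bb=cv2.resize(b,(400,360),interpolation=cv2.INTER_CUBIC)
o=np.zeros((360,800,3),np.uint8);o[:308,:400]=A;o[:,400:]=Bb;cv2.imwrite("pics/laid.png",o)
print(proj("side",place(Q,[(-64,-76,115),(-64,-76,171),(28,-76,171),(-64,-20,171)])).round(1).tolist())
E
```

```text
17.85 [-19.9   4.3  83.7   0.1  92.  -20.2] [ 565.40236225 -149.20685545  278.89530911] [-1.79969030e+02 -9.32059060e-02  9.03150373e+01] [-0.22404649 -0.6976017  -0.52337743]
shift [-0.0029  0.0028  0.1222] turn [ 1.00e-04 -3.00e-04 -2.63e-01] mm 48.919842871854065 deg 94.68497629847178
[[340.5, 347.6], [342.2, 319.9], [409.8, 312.8], [334.9, 289.1]]
```

View pics/laid.png

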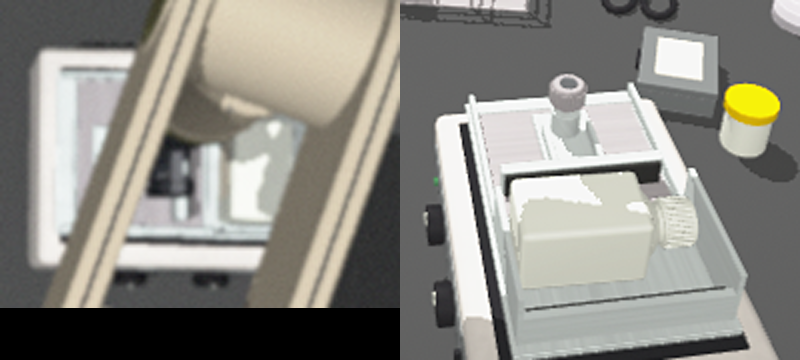

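The bottle lies on the deck between the stops: cap towards +x at crop (675,222), bottom end at crop (523,285), about as predicted. The screw head is at crop (568,92). Next the tool goes to the screw.

>>> carry_out(
  increments=[0, 0, 0.01, 0, 0, -0.0265, 0.9, 0, 0, 0.02, 0, 0, -0.053, 0.9, 0, 0, 0.035, 0, 0, -0.079, 0.9, -0.001, 0.001, 0.05, 0, 0, -0.105, 0.9, -0.001, 0.001, 0.065, 0, 0, -0.132, 0.9, -0.002, 0.002, 0.08, 0, 0, -0.158, 0.9, -0.002, 0.002, 0.095, 0, 0, -0.184, 0.9, -0.003, 0.003, 0.11, 0, 0, -0.21, 0.9, -0.003, 0.003, 0.12, 0, 0, -0.237, 0.9, -0.003, 0.003, 0.122, 0, 0, -0.263, 0.9],
)

```text
time: 19.2
tool_pos: [566.5, -151.4, 229.0]
tcp_rot: [180.0, -0.2, -175.3]
ft_force: [0.7, -0.4, -0.8]
finger_gap: 81.1
grip_force: 0.0
```

```bash
python3 - <<'E'
from h import *
s=sense();print(s["time"],s["joint_pos"].round(1),s["tool_pos"],s["tcp_rot"],s["ft_force"])
D=Ro.from_euler("xyz",[180,0,185],degrees=True);go([566.6,-150.2,148.],D)
E
```

```text
19.2 [-1.990e+01  5.600e+00  8.750e+01 -1.000e-01  8.710e+01 -1.147e+02] [ 566.47115254 -151.41362855  229.04570699] [ 179.96302859   -0.20327631 -175.25864958] [ 0.66381388 -0.3708762  -0.76705158]
shift [-0.0013  0.0029  0.2026] turn [ 0.0001 -0.0006 -0.0007] mm 81.05489569998147 deg 0.3310915277688688
```

>>> carry_out(
  increments=[0, 0, 0.015, 0, 0, 0, 0.9, 0, 0.001, 0.045, 0, 0, 0, 0.9, -0.001, 0.002, 0.075, 0, 0, 0, 0.9, -0.001, 0.003, 0.105, 0, 0, 0, 0.9, -0.001, 0.003, 0.135, 0, 0, 0, 0.9, -0.001, 0.003, 0.16, 0, 0, 0, 0.9, -0.001, 0.003, 0.18, 0, 0, 0, 0.9, -0.001, 0.003, 0.195, 0, 0, 0, 0.9, -0.001, 0.003, 0.2026, 0, 0, 0, 0.9, -0.001, 0.003, 0.2026, 0, 0, 0, 0.9],
)

```text
time: 20.45
tool_pos: [567.0, -149.8, 149.1]
tcp_rot: [180.0, -0.1, -175.3]
ft_force: [0.1, -0.2, 1.0]
finger_gap: 80.8
grip_force: 0.0
```

>>> carry_out(
  increments=[0, 0, 0, 0, 0, 0, 0.4, 0, 0, 0, 0, 0, 0, 0, 0, 0, 0, 0, 0, 0, -0.2, 0, 0, 0, 0, 0, 0, -0.6, 0, 0, 0, 0, 0, 0, -0.6, 0, 0, 0, 0, 0, 0, -0.6, 0, 0, 0, 0, 0, 0, -0.6, 0, 0, 0, 0, 0, 0, -0.6, 0, 0, 0, 0, 0, 0, -0.6, 0, 0, 0, 0, 0, 0, -0.6],
  force=40,
)

```text
time: 21.7
tool_pos: [567.3, -150.1, 149.6]
tcp_rot: [180.0, -0.0, -175.3]
ft_force: [0.1, -1.3, 4.9]
finger_gap: 28.8
grip_force: 39.5
```

```bash
python3 - <<'E'
from h import *
s=sense();print(s["time"],s["joint_pos"].round(1),s["tool_pos"],s["tcp_rot"],s["ft_force"],s["wrist_torque"],s["finger_gap"],s["grip_force"])
R=Ro.from_euler("xyz",s["tcp_rot"],degrees=True)
d=place((0,0,Q[2]),(0,-50,0))[0];go(s["tool_pos"]+d,R)
E
```

```text
21.7 [ -19.8    8.4   92.9   -0.    78.7 -114.5] [ 567.3154979  -150.07050851  149.56867798] [ 1.79990506e+02 -2.32053789e-02 -1.75325766e+02] [ 0.1483314  -1.3140745   4.86800026] [-0.28644037  0.18339817 -0.03319114] 28.829795035807276 39.47372317314148
shift [ 0.0111 -0.1245 -0.    ] turn [0. 0. 0.] mm 50.000000000000014 deg 0.0
```

>>> carry_out(
  increments=[0.001, -0.008, 0, 0, 0, 0, -0.6, 0.002, -0.022, 0, 0, 0, 0, -0.6, 0.003, -0.037, 0, 0, 0, 0, -0.6, 0.005, -0.052, 0, 0, 0, 0, -0.6, 0.006, -0.067, 0, 0, 0, 0, -0.6, 0.007, -0.081, 0, 0, 0, 0, -0.6, 0.009, -0.096, 0, 0, 0, 0, -0.6, 0.01, -0.11, 0, 0, 0, 0, -0.6, 0.011, -0.12, 0, 0, 0, 0, -0.6, 0.011, -0.1245, 0, 0, 0, 0, -0.6],
)

```text
time: 22.95
tool_pos: [566.9, -198.8, 149.5]
tcp_rot: [179.9, -0.0, -175.3]
ft_force: [-2.1, 4.1, 7.8]
finger_gap: 28.9
grip_force: 39.9
```

```bash
python3 - <<'E'
from h import *
s=sense();print(s["time"],s["tool_pos"],s["tcp_rot"],s["ft_force"],s["wrist_torque"],s["finger_gap"],s["grip_force"])
print("clamp",-229-0,s["tool_pos"][1]+229-11)
R=Ro.from_euler("xyz",s["tcp_rot"],degrees=True)
go(s["tool_pos"]+place((0,0,Q[2]),(0,-9,0))[0],R)
E
```

```text
22.95 [ 566.87042792 -198.83752345  149.49660197] [ 1.79864003e+02 -4.94839803e-02 -1.75295358e+02] [-2.12176417  4.06385884  7.7594606 ] [ 0.68283394  0.44880859 -0.03671441] 28.857265591979345 39.917728900909424
clamp -229 19.162476549580617
shift [ 0.002  -0.0224 -0.0001] turn [0. 0. 0.] mm 9.000000000000007 deg 0.0
```

>>> carry_out(
  increments=[0, -0.005, 0, 0, 0, 0, -0.6, 0.001, -0.01, 0, 0, 0, 0, -0.6, 0.001, -0.014, 0, 0, 0, 0, -0.6, 0.002, -0.018, 0, 0, 0, 0, -0.6, 0.002, -0.0225, 0, 0, 0, 0, -0.6, 0.002, -0.0225, 0, 0, 0, 0, -0.6, 0.002, -0.0225, 0, 0, 0, 0, -0.6, 0.002, -0.0225, 0, 0, 0, 0, -0.6, 0.002, -0.0225, 0, 0, 0, 0, -0.6, 0.002, -0.0225, 0, 0, 0, 0, -0.6],
)

```text
time: 24.2
tool_pos: [566.8, -207.9, 149.5]
tcp_rot: [179.9, -0.1, -175.3]
ft_force: [-1.9, 3.1, 6.9]
finger_gap: 28.6
grip_force: 39.9
```

>>> carry_out(
  increments=[0, -0.0025, 0, 0, 0, 0, -0.6, 0, -0.005, 0, 0, 0, 0, -0.6, 0.001, -0.0075, 0, 0, 0, 0, -0.6, 0.001, -0.01, 0, 0, 0, 0, -0.6, 0.001, -0.01, 0, 0, 0, 0, -0.6, 0.001, -0.01, 0, 0, 0, 0, -0.6, 0.001, -0.01, 0, 0, 0, 0, -0.6, 0.001, -0.01, 0, 0, 0, 0, -0.6, 0.001, -0.01, 0, 0, 0, 0, -0.6, 0.001, -0.01, 0, 0, 0, 0, -0.6],
)

```text
time: 25.45
tool_pos: [566.8, -210.3, 149.5]
tcp_rot: [179.7, -0.1, -175.2]
ft_force: [-2.4, 10.4, 9.5]
finger_gap: 28.7
grip_force: 40.3
```

>>> carry_out(
  increments=[0, -0.0025, 0, 0, 0, 0, -0.6, 0, -0.005, 0, 0, 0, 0, -0.6, 0, -0.005, 0, 0, 0, 0, -0.6, 0, -0.005, 0, 0, 0, 0, -0.6, 0, -0.005, 0, 0, 0, 0, -0.6, 0, -0.005, 0, 0, 0, 0, -0.6, 0, -0.005, 0, 0, 0, 0, -0.6, 0, -0.005, 0, 0, 0, 0, -0.6, 0, -0.005, 0, 0, 0, 0, -0.6, 0, -0.005, 0, 0, 0, 0, -0.6],
)

```text
time: 26.7
tool_pos: [566.8, -210.4, 149.5]
tcp_rot: [179.6, -0.1, -175.2]
ft_force: [-5.2, 19.2, 12.6]
finger_gap: 28.7
grip_force: 40.8
```

```bash
python3 - <<'E'
from h import *
s=sense();print(s["time"],s["joint_pos"].round(1),s["tool_pos"],s["tcp_rot"],s["ft_force"],s["wrist_torque"],s["finger_gap"],s["grip_force"])
# edges from raw: bar front/rail gap in side view, printed as brightness profile is skipped
E
```

```text
26.7 [ -25.4   11.3   89.6    0.3   79.3 -120.3] [ 566.78153408 -210.38684554  149.48096488] [ 1.79571489e+02 -8.87676728e-02 -1.75198935e+02] [-5.19192952 19.23155508 12.63899992] [ 2.80767305  0.78964236 -0.10277865] 28.686018727623406 40.769526958465576
```

The bar stops dead against bottle and rail: 19 N with no further travel. I relax it slightly and turn clockwise 1.5 rad, which is still short of the earliest possible seat.

>>> carry_out(
  increments=[0, 0.0025, 0, 0, 0, 0, -0.6, 0, 0.0025, 0, 0, 0, 0.025, -0.6, 0, 0.0025, 0, 0, 0, 0.05, -0.6, 0, 0.0025, 0.001, 0, 0, 0.077, -0.6, 0, 0.0025, 0.001, 0, 0, 0.104, -0.6, 0, 0.0025, 0.002, 0, 0, 0.131, -0.6, 0, 0.0025, 0.002, 0, 0, 0.158, -0.6, 0, 0.0025, 0.003, 0, 0, 0.185, -0.6, 0, 0.0025, 0.003, 0, 0, 0.212, -0.6, 0, 0.0025, 0.003, 0, 0, 0.239, -0.6],
)

```text
time: 27.95
tool_pos: [565.4, -212.1, 148.2]
tcp_rot: [-179.8, -0.2, 98.4]
ft_force: [-11.8, 7.8, 12.7]
finger_gap: 28.7
grip_force: 40.7
```

```bash
python3 - <<'E'
from h import *
s=sense();print(s["time"],s["joint_pos"].round(1),s["tool_pos"],s["tcp_rot"],s["ft_force"],s["wrist_torque"],s["finger_gap"],s["grip_force"])
E
```

```text
27.95 [-25.5  11.3  89.8   0.1  79.2 -33.9] [ 565.38354101 -212.09005076  148.20142662] [-179.78085491   -0.23686208   98.36836232] [-11.77394049   7.80251813  12.719788  ] [1.14065742 1.73492811 0.13857675] 28.672699840078835 40.662885904312134
```

>>> carry_out(
  increments=[0, 0, 0, 0, 0, 0.01, -0.6, 0, 0, 0, 0, 0, 0.02, -0.6, 0, 0, 0, 0, 0, 0.03, -0.6, 0, 0, 0, 0, 0, 0.04, -0.6, 0, 0, 0, 0, 0, 0.05, -0.6, 0, 0, 0, 0, 0, 0.06, -0.6, 0, 0, 0, 0, 0, 0.07, -0.6, 0, 0, 0.001, 0, 0, 0.08, -0.6, 0, 0, 0.001, 0, 0, 0.09, -0.6, 0, 0, 0.001, 0, 0, 0.1, -0.6],
)

```text
time: 29.2
tool_pos: [564.4, -211.9, 147.9]
tcp_rot: [-179.6, -0.0, 62.6]
ft_force: [-17.6, 8.5, 17.4]
finger_gap: 28.9
grip_force: 41.3
```

```bash
python3 - <<'E'
from h import *
s=sense();print(s["time"],s["joint_pos"].round(1),s["tool_pos"],s["tcp_rot"],s["ft_force"],s["wrist_torque"],s["finger_gap"],s["grip_force"])
E
```

```text
29.2 [-25.5  11.3  89.8   0.   79.3   1.9] [ 564.41221821 -211.9484963   147.86983697] [-1.79564216e+02 -3.25912688e-02  6.25686464e+01] [-17.59588546   8.54346142  17.38495395] [1.40654313 2.58850873 0.19145997] 28.85295773096327 41.28886520862579
```

>>> carry_out(
  increments=[-0.0018, -0.0035, -0.001, 0, 0, 0, -0.6, -0.0035, -0.0067, -0.0025, 0, 0, 0.01, -0.6, -0.0035, -0.0067, -0.0025, 0, 0, 0.02, -0.6, -0.0035, -0.0067, -0.0025, 0, 0, 0.03, -0.6, -0.0035, -0.0067, -0.0025, 0, 0, 0.04, -0.6, -0.0035, -0.0067, -0.0025, 0, 0, 0.05, -0.6, -0.0035, -0.0067, -0.0025, 0, 0, 0.06, -0.6, -0.0035, -0.0067, -0.0025, 0, 0, 0.07, -0.6, -0.0035, -0.0067, -0.0025, 0, 0, 0.08, -0.6, -0.0035, -0.0067, -0.0025, 0, 0, 0.08, -0.6],
)

```text
time: 30.45
tool_pos: [562.9, -211.8, 147.9]
tcp_rot: [-179.7, 0.1, 33.9]
ft_force: [-4.5, 8.2, 5.9]
finger_gap: 28.5
grip_force: 40.4
```

```bash
python3 - <<'E'
from h import *
s=sense();print(s["time"],s["joint_pos"].round(1),s["tool_pos"],s["tcp_rot"],s["ft_force"],s["wrist_torque"],s["finger_gap"],s["grip_force"])
E
```

```text
30.45 [-25.6  10.9  90.3   0.1  79.1  30.5] [ 562.85166655 -211.80657769  147.85499325] [-1.79701222e+02  5.34721804e-02  3.38922820e+01] [-4.53866761  8.19997813  5.91711475] [1.09015629 0.68754597 0.69136624] 28.498623348143663 40.44455051422119
```

Torque is 0.69 N m at 2.63 rad of turn, so the screw is seated. I let go and go straight up.

>>> carry_out(
  increments=[0, 0, 0, 0, 0, 0, -0.2, 0, 0, 0, 0, 0, 0, 0.2, 0, 0, 0, 0, 0, 0, 0.6, 0, 0, 0, 0, 0, 0, 0.6, 0, 0, 0, 0, 0, 0, 0.6, 0, 0, -0.02, 0, 0, 0, 0.6, 0, 0, -0.06, 0, 0, 0, 0.6, 0, 0, -0.11, 0, 0, 0, 0.6, 0, 0, -0.16, 0, 0, 0, 0.6, 0, 0, -0.2, 0, 0, 0, 0.6],
)

```text
time: 31.7
tool_pos: [564.3, -214.2, 230.9]
tcp_rot: [180.0, -0.0, 33.8]
ft_force: [-0.1, 1.1, 0.5]
finger_gap: 68.0
grip_force: 0.0
```

```bash
python3 - <<'E'
from h import *
s=sense();print(s["time"],s["tool_pos"],s["tcp_rot"],s["ft_force"],s["wrist_torque"],s["finger_gap"],s["grip_force"])
im=viewer.snapshot("side");cv2.imwrite("pics/end.png",im[:,:,::-1])
# predicted bar top back/front edge and bottle edges at centre line x=-55; dump gray profile along shaker y at z=143, x=-62..  and z=171 bottle
g=cv2.cvtColor(im,cv2.COLOR_RGB2GRAY)
for x,z in((-40,143),(-40,171),(55,143)):
    ys=np.arange(-125,45,4);uv=proj("side",place(Q,[(x,y,z) for y in ys]))
    print(x,z,[(int(y),int(cv2.getRectSubPix(g,(1,1),tuple(map(float,p)))[0,0])) for y,p in zip(ys,uv)])
E
```

```text
31.7 [ 564.29462644 -214.16872356  230.93592181] [ 1.79956770e+02 -3.07962401e-02  3.38399295e+01] [-0.06659881  1.07947295  0.45943856] [0.02979101 0.00300915 0.02837105] 68.04787687852175 0.0
-40 143 [(-125, 170), (-121, 171), (-117, 169), (-113, 183), (-109, 162), (-105, 191), (-101, 195), (-97, 196), (-93, 197), (-89, 197), (-85, 203), (-81, 224), (-77, 213), (-73, 209), (-69, 210), (-65, 209), (-61, 209), (-57, 208), (-53, 208), (-49, 208), (-45, 216), (-41, 248), (-37, 247), (-33, 247), (-29, 247), (-25, 245), (-21, 222), (-17, 221), (-13, 219), (-9, 218), (-5, 222), (-1, 219), (3, 220), (7, 221), (11, 223), (15, 219), (19, 219), (23, 216), (27, 222), (31, 219), (35, 216), (39, 219), (43, 217)]
-40 171 [(-125, 197), (-121, 195), (-117, 196), (-113, 197), (-109, 198), (-105, 214), (-101, 219), (-97, 209), (-93, 209), (-89, 210), (-85, 210), (-81, 209), (-77, 209), (-73, 208), (-69, 249), (-65, 247), (-61, 247), (-57, 247), (-53, 247), (-49, 229), (-45, 223), (-41, 220), (-37, 220), (-33, 222), (-29, 219), (-25, 218), (-21, 221), (-17, 224), (-13, 219), (-9, 219), (-5, 216), (-1, 222), (3, 216), (7, 217), (11, 218), (15, 220), (19, 217), (23, 220), (27, 220), (31, 221), (35, 221), (39, 220), (43, 221)]
55 143 [(-125, 170), (-121, 171), (-117, 170), (-113, 184), (-109, 144), (-105, 183), (-101, 181), (-97, 207), (-93, 190), (-89, 214), (-85, 202), (-81, 219), (-77, 215), (-73, 215), (-69, 216), (-65, 218), (-61, 207), (-57, 216), (-53, 194), (-49, 54), (-45, 160), (-41, 247), (-37, 245), (-33, 216), (-29, 203), (-25, 221), (-21, 222), (-17, 223), (-13, 222), (-9, 221), (-5, 220), (-1, 221), (3, 222), (7, 223), (11, 225), (15, 222), (19, 220), (23, 219), (27, 222), (31, 221), (35, 219), (39, 220), (43, 219)]
```

The profile shows the bottle from y about -104 to -49 and the bar edge at about -45. I refine the clamp gap in the same picture before handing in.

```bash
python3 - <<'E'
from h import *
def prof(f,n,x,z,a,b):
    g=cv2.GaussianBlur(cv2.imread(f,0),(0,0),.5);ys=np.arange(a,b,1.);uv=proj(n,place(Q,[(x,y,z) for y in ys])).astype(np.float32)
    return ys,cv2.remap(g,uv[:,0].reshape(1,-1),uv[:,1].reshape(1,-1),cv2.INTER_LINEAR)[0].astype(int)
for f in("pics/side0.png","pics/end.png"):
    for x in(42,50,58):
        for z,a,b in((141,-120,-95),(143,-58,-30) if "end" in f else (143,0,30)):
            ys,p=prof(f,"side",x,z,a,b);d=np.diff(p);k=np.argsort(-abs(d))[:2]
            print(f[5:9],x,z,[(ys[i]+.5,d[i]) for i in k],"".join("%4d"%v for v in p[::2]))
E
```

```text
side 42 141 [(np.float64(-105.5), np.int64(57)), (np.float64(-107.5), np.int64(-36))]  151 150 149 175 232 233 199 145 230 234 233 233 233
side 42 143 [(np.float64(13.5), np.int64(44)), (np.float64(12.5), np.int64(40))]   38  38  38  39  44  61 110 194 231 238 236 235 222 200 201
side 50 141 [(np.float64(-108.5), np.int64(-40)), (np.float64(-104.5), np.int64(38))]  150 151 151 188 233 232 184 161 229 231 231 230 230
side 50 143 [(np.float64(11.5), np.int64(39)), (np.float64(12.5), np.int64(37))]   38  38  37  39  45  64 117 190 236 238 236 232 211 200 200
side 58 141 [(np.float64(-107.5), np.int64(-66)), (np.float64(-105.5), np.int64(47))]  151 151 150 184 229 235 201 147 217 227 225 224 225
side 58 143 [(np.float64(13.5), np.int64(39)), (np.float64(12.5), np.int64(37))]  151 105  67  40  44  61 114 190 230 237 235 231 218 199 206
end. 42 141 [(np.float64(-105.5), np.int64(47)), (np.float64(-107.5), np.int64(-26))]  172 171 170 172 182 181 147 109 179 183 182 182 191
end. 42 143 [(np.float64(-45.5), np.int64(40)), (np.float64(-46.5), np.int64(40))]  167 135  80  43  41  53 112 188 215 230 242 241 220 232
end. 50 141 [(np.float64(-104.5), np.int64(33)), (np.float64(-108.5), np.int64(-31))]  171 171 170 174 183 180 139 120 177 179 179 177 181
end. 50 143 [(np.float64(-45.5), np.int64(56)), (np.float64(-52.5), np.int64(-49))]  204 197 215 121  49  65 118 213 246 245 244 244 231 228
end. 58 141 [(np.float64(-107.5), np.int64(-50)), (np.float64(-105.5), np.int64(36))]  171 171 170 174 182 184 152 111 168 178 176 179 198
end. 58 143 [(np.float64(-52.5), np.int64(-69)), (np.float64(-51.5), np.int64(-53))]  213 214 197 106  50  62 121 211 244 244 244 242 223 234
```

The rail's rubber face is at -105 and the bar's at about -48.5, so the gap is about 56.5 mm. That is snug. The gripper is clear, so I hand in.

```bash
python3 -c "
from bench import order
print(order.hand_in())"
```

```text
the job is handed in; nothing more can be done
None
```

The job is handed in after about 32 s of robot time, with no verdict returned: the bottle lies clamped snugly at the fixed rail (gap about 56.5 mm by image), the thumbscrew is seated at about 0.7 N m, and the gripper has let go and is clear.

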